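# Clamp a porcelain jar in the cataloguing stand

## Robot

A 6-joint arm with a two-finger parallel gripper is mounted at the origin on the work surface. World frame = base frame: x ahead of the robot, y to its left, z up, the work surface at z = 0. Lengths are in m, angles in rad, forces in N, time in s.
With the tool pointing down it reaches from about 0.35 to 0.975 m from the base axis. Payload 4.9 kg.
Tool frame: the origin (TCP) lies at the very end of the fingers, on their centre line; the grasp point (between the pads) lies 19 mm behind it; z points along the fingers, x is the direction in which the jaws open and shut, and the axes are right-handed (so a half turn about z gives the same grasp; the last joint's range is limited). The gripper opens to 85 mm and grips with 20 to 120 N. Pads are 22 mm wide; open, the fingers measure 114 mm over their backs; the gripper's body (76 mm by 85 mm) begins 54 mm behind the grasp point. The pads swing forward as they close: fully open they stand 13 mm farther back than shut.
Start: joints at [-1.432, 0.053, 1.613, -0, 1.476, -0.119], TCP at [0.159, -0.604, 0.231] pointing down, gripper open.
Joint ranges: [-3.01, 3.01], [-1.01, 2.22], [0.06, 2.58], [-1.02, 4.17], [0.09, 2.62], [-3.14, 3.14]. Speed limits (rad/s): [2.57, 2.57, 3.14, 3.14, 3.14, 3.14].

## Interface

Orientations are given as a rotation vector (axis times angle).
In Python, from station import readout, viewer, ctrl, nets gives the robot as it stands. The module is installed in compiled form; this text tells all that it offers.
- The arm moves only by the tool step_arm, never from a script. Its argument "moves" is a list that holds one entry, the list of rows, each a list of 4 numbers: the shift along the world's x, y, z in cm, then the turn about the world's z in rad. In form: [[[dx, dy, dz, yaw], ...]]. A call has 1 to 10 rows; each row shifts and turns the commanded pose from where the row before left it; what a row does not reach is not made up. A row lasts 1/12 s, in which the tool goes at most 41.7 mm and 7.16 degrees, less where a joint would pass 70% of its speed; a pose out of reach is approached as far as the arm can. A call is refused whole if a number of a shift passes 4.17 or a number of a turn 0.125, either way. A call with a gripper value outside its range is refused whole. "grip" is the closure, from 0 (fully open) to 1 (shut), set as the call begins (left out, the last holds). The fingers move at their own pace and stop on an object; "squeeze" is the grip in N (left out, the last holds). Time passes only in rows, so rows that do not move let the fingers close. It gives the time, the measured TCP pose, the force and the opening at its end, in the units of the state.
- readout.get_obs(): the state, without advancing time (a new reading comes with each control period).
- viewer.get_image(name): name is "scene" or "top" or "wrist"; returns the picture (420x560x3 uint8, blue, green, red); there is no depth.
- viewer.calibration(name): a dict with "camera_matrix" (3x3 intrinsics, pixels), "R" (3x3) and "t" (3): a world point X has camera coordinates R X + t. Camera axes: x right, y down, z forward; pixel columns grow to the right and rows downward; lengths in m; the calibration is good to about 2 mm. A picture is of the moment at which its call begins: read the wrist's pose just before it. calibration takes no time and is no camera call; for the wrist camera it gives the pose at the moment of the call.
- ctrl.finish_job(): hands the job in, once; it reports no verdict.
Trained networks look in the newest picture that a camera, given by its name, has taken for a name from the list of things; names that differ only in an ending like _2 or _b are one class to them, and where a whole thing is asked for, a point or a joint stands for the part that bears it (a point fixed in the world has none). Each returns a list of dicts, best first, with "confidence" (0 to 1); they miss things now and then, are a little off and sometimes report something else, mostly with a low value. They report only what shows in the picture. A call takes as long as a camera call. They do not tell look-alikes from the thing itself.
- nets.masks_of(camera, thing): "region" (420x560 bool, what is visible of it) and "box" ([left, top, right, bottom] in pixels, round what is visible of it).
- nets.pinpoint(camera, thing): "at" ([column, row] in pixels: a listed point, or the origin of a listed thing).
The state is a dict: "t": time; "q": joint angles; "dq": joint speeds; "effort": joint torques, N m; "tool_pos": TCP position; "tool_rot": TCP orientation; "contact_force": force on the tool from outside, world axes, zero at the start; "wrist_torque": the same for the moment, N m; "opening": finger opening in m.
Only numpy, scipy, OpenCV 4.12 (cv2) and the standard library are available. Lean on these libraries where they do the work, as an engineer would, in place of code of your own. Each camera call takes 0.05 s, during which the arm holds its last target. There are 200 camera calls.

## Task

Steady the blue-and-white porcelain jar in the holding stand for its catalogue photograph: slide the stand's rod forward by its black knob until the soft pad has pushed the jar home into the V saddle and presses it there snugly but gently. Then flip the cam lever over centre, all the way to its stop, to clamp the rod, and let go. The jar must stay upright and held, and the other pieces on the bench must be left alone.

Things in the scene. Friction and masses are not known exactly. Their poses are not given: they have to be found in the camera images.
- stand: Holding stand bolted to the bench (place and yaw vary). Origin: bench top under the clamp head. Its +y is the direction in which the rod slides forward, toward jar and saddle; its -x is the side the lever flips to (roughly toward the robot). Base plate 110 x 100 x 12 mm; aluminium head 44 (x) x 40 (y) mm, its cheeks rising to 102 mm.
- rod: Sliding steel rod, 14 mm thick, along the stand's y through the head. Origin: on its centre line (45 mm above the bench) at the rear knob, an upright black post 20 mm in diameter rising 55 mm above the origin, to be pinched or pushed. It starts 135 to 150 mm behind the head's centre and can reach 65 mm behind it. Lever open, a drag of 4 to 5 N holds the rod where it is left.
- jar_center (a point): Centre of the white porcelain jar with blue bands, on its axis, 46 mm above its foot. It stands loose on the bench between pad and saddle: 108 mm high, 90 mm in diameter at pad height, foot 78 mm, 0.35 to 0.65 kg. It slides on the bench under about 2 to 5 N. More than 15 N of pad force would crack it.
- jar: The same jar; origin at the centre of its foot, z up.
- backrest: Fixed base of the backrest, 100 x 90 mm, 278 mm ahead of the stand's origin. It carries a cork-lined wooden V saddle, 85 mm high, open toward the jar, set anywhere along a 20 mm slot. The saddle's place is not measured, so find it by feel: the seated jar's axis will be 158 to 178 mm ahead of the stand's origin, 8 to 43 mm from where it now stands.
- lever_pivot (a point): Hinge axis of the cam lever, on top of the clamp head, 87 mm above the bench, at the stand's x = y = 0; the axis runs along the rod (the stand's y).
- lever_tip (a point): End of the black cam lever, 82 mm from its pivot. The lever is a flat bar 18 mm wide (along the rod) and 9 mm thick.
- lever (a joint): Cam lever angle, rad. 0: open, leaning 0.35 rad past upright to the stand's +x side; grows as it swings over the top to the -x side; 2.0: fully closed at its stop, nearly level. Starts at 0 to 0.25. The cam bites from about 0.4, resists most near 0.8 (about 5 N near the lever's end) and springs back if let go, is over centre at about 1.45, then snaps to its stop by itself.
- carved_stand: Bystander: round carved dark-wood display stand, 120 mm across, 66 mm high. Origin at the centre of its underside.
- porcelain_lid: Bystander: white and blue porcelain lid with a small knob, 116 mm across, 48 mm high. Origin at the centre of its underside.
- snuff_bottle: Bystander: small green glass bottle with a brass stopper, 56 mm across, 80 mm high. Origin at the centre of its underside.
- rod_front (a point): Face of the pad when unloaded, on the rod's centre line, 220 mm ahead of the rod's origin; moves with the rod. The pad is flat rubber, 26 mm in diameter, part of the rod, on a spring plunger: 2 N per mm, 6 mm stroke, then hard.
Not all that is in view belongs to the job. Leave any green or red look-alike of the jar alone.

How it is judged:
On the way, in this order (a step that is already met when the one before it is completed fails the run):
1. with the lever still open, the pad presses the jar snugly into the saddle (contact force between rod and jar above 2 N and contact force between backrest and jar above 0.5 N and value of joint lever below 0.6 rad), for 0.2 s.
2. the lever is flipped over centre to its stop (value of joint lever above 1.9 rad), for 0.2 s.
At the end, for the whole second after the job is handed in: The lever is over centre at its stop (above 1.9 rad), the pad presses on the jar with more than 2 N, the jar bears on the saddle with more than 0.5 N, and it stands upright (within 0.1 rad) on the bench at rest (value of joint lever above 1.9 rad and contact force between rod and jar above 2 N and contact force between backrest and jar above 0.5 N and angle between jar's own z axis and vertical below 0.1 rad and height (world z) of jar below 0.006 m and linear speed of jar below 0.01 m/s); the robot touches nothing.
It fails at once if the pad pressed the jar with more than 15 N (contact force between rod and jar above 15 N).
It fails at once if the jar was tipped (angle between jar's own z axis and vertical above 0.25 rad).
It fails at once if another piece on the bench was disturbed (distance of any of carved_stand, porcelain_lid, snuff_bottle from where it was at the start of the episode above 0.02 m).
It also fails if it takes over 72 s, if anything falls off the work surface, if the arm or the gripper's body presses on something with over 40 N, if the wrist force passes 120 N, or if a joint passes its speed limit or range.

## Working session

There is one attempt and no reset: what is moved stays moved. The work goes in short steps, Python scripts to look and compute and a tool call to move; the robot and the scene stay as the last step left them, time stands still between calls to the robot, and variables do not carry over. Pictures are saved under pics/ and viewed, about 8 in all and at most 12, crops included, and the job is handed in when it is done.

Besides the shell and the picture viewer there is one more tool, called after "Call:" as name(argument=value, ...), one argument or row to a line, values as JSON. step_arm: Moves the arm, as the interface text tells. Its arguments: {"type":"object","properties":{"moves":{"type":"array","items":{"type":"array","items":{"type":"array","items":{"type":"number"}}}},"grip":{"type":"number"},"squeeze":{"type":"number"}},"required":["moves"]}

```bash
mkdir -p pics; cat > h.py <<'E'
import numpy as np, cv2
from station import readout, viewer, ctrl, nets
def ray(cam,px,z):
    c=viewer.calibration(cam);K=np.array(c["camera_matrix"]);R=np.array(c["R"]);t=np.array(c["t"]).ravel()
    d=R.T@np.linalg.inv(K)@np.array([px[0],px[1],1.]);o=-R.T@t
    return o+d*(z-o[2])/d[2]
def proj(cam,X):
    c=viewer.calibration(cam);p=np.array(c["camera_matrix"])@(np.array(c["R"])@np.array(X)+np.array(c["t"]).ravel());return p[:2]/p[2]
E
python3 - <<'E'
from h import *
ims=[]
for cam in ("scene","top"):
    im=viewer.get_image(cam); ims.append(im); cv2.imwrite(f"pics/{cam}0.png",im)
    for n,z in dict(stand=0,rod=.045,jar_center=.046,jar=0,backrest=0,lever_pivot=.087,lever_tip=.165,rod_front=.045,carved_stand=0,porcelain_lid=0,snuff_bottle=0).items():
        for d in nets.pinpoint(cam,n)[:3]:
            if d["confidence"]>.2: print(cam,n,round(d["confidence"],2),np.round(d["at"]),np.round(ray(cam,d["at"],z),3))
print(readout.get_obs())
cv2.imwrite("pics/both.png",cv2.resize(np.vstack(ims),(560,840))[:,:] if 0 else np.hstack([cv2.resize(i,(400,300)) for i in ims]))
E
```

```text
scene stand 0.75 [286. 224.] [ 0.579 -0.041  0.   ]
scene rod 0.73 [262. 184.] [ 0.545 -0.177  0.045]
scene jar_center 0.76 [351. 213.] [0.447 0.092 0.046]
scene jar_center 0.74 [373. 254.] [0.517 0.223 0.046]
scene jar_center 0.65 [292. 320.] [0.804 0.194 0.046]
scene jar 0.94 [373. 263.] [0.511 0.229 0.   ]
scene jar 0.89 [342. 354.] [0.768 0.327 0.   ]
scene jar 0.67 [308. 257.] [0.621 0.083 0.   ]
scene backrest 0.98 [339. 295.] [0.654 0.222 0.   ]
scene lever_pivot 0.86 [285. 202.] [ 0.573 -0.052  0.087]
scene lever_tip 0.41 [278. 189.] [ 0.597 -0.053  0.165]
scene rod_front 0.91 [301. 233.] [0.597 0.033 0.045]
scene carved_stand 0.95 [207. 175.] [ 0.614 -0.369  0.   ]
scene porcelain_lid 0.76 [255. 267.] [ 0.747 -0.002  0.   ]
scene snuff_bottle 0.68 [251. 148.] [ 0.429 -0.352  0.   ]
top stand 0.82 [288. 220.] [ 0.571 -0.038  0.   ]
top stand 0.59 [244. 206.] [0.616 0.097 0.   ]
top rod 0.7 [340. 228.] [ 0.538 -0.191  0.045]
top jar_center 0.83 [214. 144.] [0.804 0.185 0.046]
top jar_center 0.67 [242. 262.] [0.443 0.094 0.046]
top jar_center 0.64 [198. 241.] [0.506 0.225 0.046
[... 584 characters left out ...]
ottle 0.82 [394. 268.] [ 0.423 -0.351  0.   ]
{'t': 1.2, 'q': array([-1.43205184e+00,  5.26654254e-02,  1.61290009e+00, -1.56967024e-05,
        1.47600929e+00, -1.18987042e-01]), 'dq': array([-0.00114197, -0.00113139,  0.00111636,  0.00086323,  0.00054452,
       -0.00108353]), 'effort': array([-9.84126236e-04, -3.93688488e+01, -3.70463991e+01, -1.86009779e-04,
        6.93599104e-04,  4.41772869e-06]), 'tool_pos': array([ 0.15930575, -0.60433399,  0.23132498]), 'tool_rot': array([ 2.48848070e+00, -1.91752954e+00,  2.83916009e-06]), 'contact_force': array([-0.2359791 , -0.85793048,  0.15046683]), 'wrist_torque': array([ 0.03649354, -0.02037843,  0.00270994]), 'opening': 0.08517072980391946}
```

View pics/scene0.png

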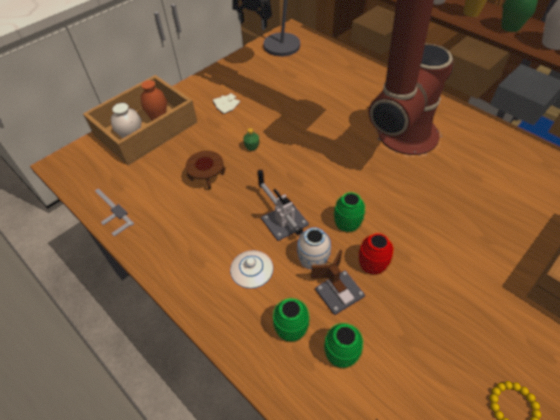

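View pics/top0.png

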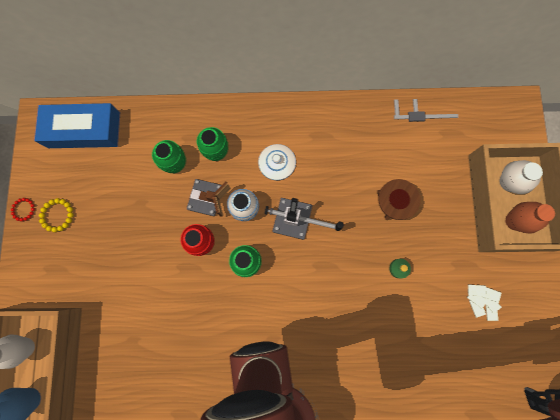

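The jar to use is the white and blue one at top (242,204) / scene (314,245). The look-alikes are green at top (245,261), (212,143) and (169,156), red at (197,239), and a white vase in the tray at (521,177). The white jar is the only one between the pad and the saddle. The stand (291,217), backrest (204,197) and knob (340,226) all agree with the given distances, with rod forward ≈ (0.26, 0.966). I'll move above the knob and take a close look.

Call:
step_arm(
  moves=[
    [[2.7,3.0,0,-0.104],[2.7,3.0,0,-0.104],[2.7,3.0,0,-0.104],[2.7,3.0,0,-0.104],[2.7,3.0,0,-0.104],[2.7,3.0,0,0],[2.7,3.0,0,0],[2.7,3.0,0,0],[2.7,3.0,0,0],[2.7,3.0,0,0]],
  ],
)

```text
t: 2.03
tool_pos: [0.4304, -0.3027, 0.2317]
tool_rot: [-1.912, 2.493, -0.001]
contact_force: [0.2, -1.5, -0.2]
opening: 0.085
```

Call:
step_arm(
  moves=[
    [[2.7,3.0,0,0],[2.7,3.0,0,0],[2.7,2.8,0,0],[2.4,1.8,0,0],[0,0,0,0],[0,0,0,0]],
  ],
)

```text
t: 2.53
tool_pos: [0.535, -0.1972, 0.2312]
tool_rot: [1.915, -2.49, -0.0]
contact_force: [-0.8, -0.3, -0.3]
opening: 0.0853
```

```bash
python3 - <<'E'
from h import *
o=readout.get_obs();print(o["t"],o["tool_pos"],o["tool_rot"],o["contact_force"])
im=viewer.get_image("wrist");cv2.imwrite("pics/w1.png",im)
c=viewer.calibration("wrist");print(-np.array(c["R"]).T@np.array(c["t"]).ravel())
for n,z in dict(stand=0,rod=.045,jar_center=.046,backrest=0,lever_pivot=.087,lever_tip=.165,rod_front=.045).items():
    for d in nets.pinpoint("wrist",n)[:2]:
        print(n,round(d["confidence"],2),np.round(d["at"]),np.round(ray("wrist",d["at"],z),4))
E
```

```text
2.5333 [ 0.53504733 -0.19723329  0.2312044 ] [ 1.91526857e+00 -2.48965747e+00 -3.23997010e-04] [-0.78886829 -0.27333895 -0.27320278]
[ 0.5991205  -0.214941    0.37366534]
stand 0.98 [131. 161.] [ 0.5778 -0.0532  0.    ]
rod 0.68 [260. 167.] [ 0.5441 -0.1854  0.045 ]
jar_center 0.9 [ 36. 322.] [0.4495 0.0811 0.046 ]
lever_pivot 0.85 [ 89. 178.] [ 0.5787 -0.054   0.087 ]
lever_pivot 0.71 [ 16. 160.] [ 0.6072 -0.0034  0.087 ]
lever_tip 0.74 [ 14. 160.] [ 0.6052 -0.0604  0.165 ]
rod_front 0.76 [ 17. 172.] [0.5987 0.0311 0.045 ]
```

View pics/w1.png

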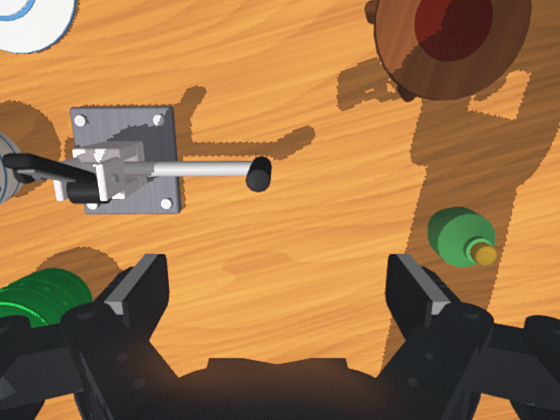

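The wrist view shows the black knob top at (258,172), the rod running nearly level to the head at (95,180), the lever leaning over the head, and the carved stand and snuff bottle well clear. The white jar is just visible at the left edge (5,165).

```bash
python3 - <<'E'
from h import *
a=ray("wrist",(258,172),.1);b=ray("wrist",(180,168.5),.045);print(a,b)
m=nets.masks_of("wrist","rod")
print([(x["confidence"],x["box"]) for x in m[:2]])
# base plate corners -> stand origin, yaw (plate top z=.012)
P=np.array([ray("wrist",p,.012)[:2] for p in [(71,107),(174,107),(181,213),(73,213)]]);print(P,P.mean(0))
k=np.array([.545,-.184])
for s in [ (158,120),(79,120),(166,204),(92,209)]: print(ray("wrist",s,.014))
E
```

```text
[ 0.55022939 -0.18818268  0.1       ] [ 0.56239864 -0.11432609  0.045     ]
[(0.62, [13.1, 154.9, 275.3, 189.6])]
[[ 0.64344972 -0.02205037]
 [ 0.61747189 -0.11818076]
 [ 0.51394757 -0.08950258]
 [ 0.54338257  0.01939428]] [ 0.57956294 -0.05258486]
[ 0.60984062 -0.09966178  0.014     ]
[ 0.62983815 -0.02566344  0.014     ]
[ 0.52767312 -0.07845179  0.014     ]
[ 0.54257796 -0.00265017  0.014     ]
```

Call:
step_arm(
  moves=[
    [[0.6,0.6,-4,0],[0.5,0.5,-4,0],[0,0,-4,0],[0,0,-3.5,0],[0,0,-1.2,0],[0,0,0,0]],
  ],
)

```text
t: 3.48
tool_pos: [0.5423, -0.1861, 0.0601]
tool_rot: [1.909, -2.49, -0.012]
contact_force: [-0.6, 0.3, -0.5]
opening: 0.0857
```

Call:
step_arm(
  moves=[
    [[0,0,0,0],[0,0,0,0],[0,0,0,0],[0,0,0,0],[0,0,0,0],[0,0,0,0],[0,0,0,0],[0,0,0,0]],
  ],
  grip=0.7,
  squeeze=20,
)

```text
t: 4.15
tool_pos: [0.5454, -0.1874, 0.0645]
tool_rot: [-1.912, 2.493, -0.0]
contact_force: [0.3, -0.1, 0.4]
opening: 0.0256
```

```bash
python3 - <<'E'
from h import *
im=viewer.get_image("wrist");cv2.imwrite("pics/w2.png",im)
E
```

```text
(no output)
```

View pics/w2.png

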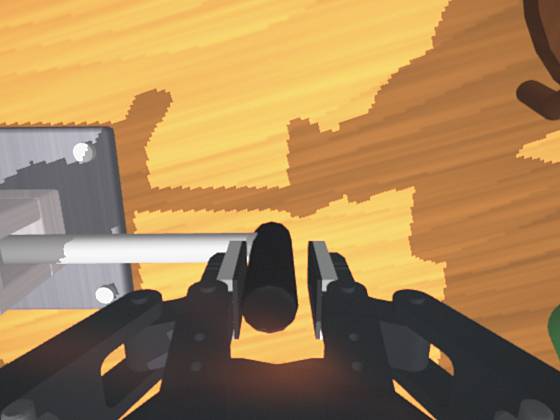

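The knob (270,275) sits between the pads, so I'll close on it.

Call:
step_arm(
  moves=[
    [[0,0,0,0],[0,0,0,0],[0,0,0,0],[0,0,0,0],[0,0,0,0]],
  ],
  grip=1,
  squeeze=30,
)

```text
t: 4.62
tool_pos: [0.5455, -0.1867, 0.0645]
tool_rot: [-1.912, 2.492, 0.001]
contact_force: [-0.7, 4.9, 3.2]
opening: 0.0194
```

Call:
step_arm(
  moves=[
    [[0.05,0.19,0,0],[0.05,0.19,0,0],[0.05,0.19,0,0],[0.05,0.19,0,0]],
  ],
)

```text
t: 4.95
tool_pos: [0.5469, -0.1815, 0.0646]
tool_rot: [1.91, -2.491, 0.003]
contact_force: [-3.7, -5.0, 3.3]
opening: 0.0192
```

Call:
step_arm(
  moves=[
    [[0.05,0.19,0,0],[0.05,0.19,0,0],[0.05,0.19,0,0],[0.05,0.19,0,0]],
  ],
)

```text
t: 5.28
tool_pos: [0.5488, -0.1739, 0.0645]
tool_rot: [1.91, -2.49, 0.003]
contact_force: [-3.6, -4.4, 3.5]
opening: 0.0189
```

```bash
python3 - <<'E'
from h import *
o=readout.get_obs();print(o["tool_pos"],o["contact_force"],o["wrist_torque"])
im=viewer.get_image("top");cv2.imwrite("pics/t1.png",cv2.resize(im[150:280,160:380],None,fx=3,fy=3,interpolation=cv2.INTER_CUBIC))
E
```

```text
[ 0.54884551 -0.17388004  0.06451105] [-3.55336901 -4.44971694  3.5074164 ] [-0.38860119  0.48248113  0.05756556]
```

View pics/t1.png

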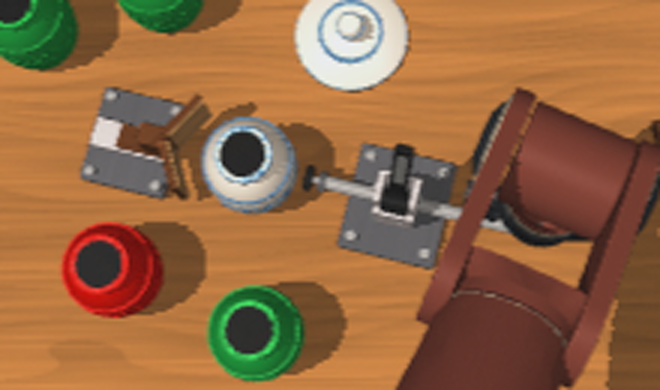

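Call:
step_arm(
  moves=[
    [[0.052,0.193,0,0],[0.052,0.193,0,0],[0.052,0.193,0,0]],
  ],
)

```text
t: 5.58
tool_pos: [0.5504, -0.168, 0.0645]
tool_rot: [1.91, -2.491, 0.003]
contact_force: [-3.9, -3.8, 3.8]
opening: 0.0192
```

Call:
step_arm(
  moves=[
    [[0.052,0.193,0,0],[0.052,0.193,0,0],[0,0,0,0]],
  ],
)

```text
t: 5.83
tool_pos: [0.5515, -0.1638, 0.0645]
tool_rot: [1.91, -2.491, 0.002]
contact_force: [-3.5, -3.9, 3.8]
opening: 0.0193
```

Call:
step_arm(
  moves=[
    [[0.052,0.193,0,0],[0.052,0.193,0,0],[0,0,0,0]],
  ],
)

```text
t: 6.08
tool_pos: [0.5522, -0.1608, 0.0645]
tool_rot: [1.91, -2.49, 0.004]
contact_force: [-4.8, -5.5, 4.7]
opening: 0.0191
```

Call:
step_arm(
  moves=[
    [[0.026,0.097,0,0],[0.026,0.097,0,0],[0,0,0,0]],
  ],
)

```text
t: 6.33
tool_pos: [0.5527, -0.1591, 0.0645]
tool_rot: [1.909, -2.489, 0.004]
contact_force: [-4.5, -6.3, 4.5]
opening: 0.0193
```

Call:
step_arm(
  moves=[
    [[0.026,0.097,0,0],[0.026,0.097,0,0],[0,0,0,0]],
  ],
)

```text
t: 6.58
tool_pos: [0.5532, -0.1572, 0.0645]
tool_rot: [1.909, -2.489, 0.004]
contact_force: [-5.6, -6.7, 4.8]
opening: 0.0192
```

Call:
step_arm(
  moves=[
    [[0.026,0.097,0,0],[0.026,0.097,0,0],[0,0,0,0]],
  ],
)

```text
t: 6.83
tool_pos: [0.5537, -0.1553, 0.0645]
tool_rot: [1.909, -2.489, 0.004]
contact_force: [-4.8, -7.2, 3.6]
opening: 0.0192
```

Call:
step_arm(
  moves=[
    [[0.026,0.097,0,0],[0.026,0.097,0,0],[0,0,0,0]],
  ],
)

```text
t: 7.08
tool_pos: [0.5542, -0.1533, 0.0645]
tool_rot: [1.909, -2.489, 0.004]
contact_force: [-6.2, -7.1, 4.1]
opening: 0.019
```

Call:
step_arm(
  moves=[
    [[0.026,0.097,0,0],[0.026,0.097,0,0],[0,0,0,0]],
  ],
)

```text
t: 7.33
tool_pos: [0.5547, -0.1513, 0.0645]
tool_rot: [1.909, -2.489, 0.004]
contact_force: [-5.9, -7.0, 4.0]
opening: 0.019
```

Call:
step_arm(
  moves=[
    [[0.026,0.097,0,0],[0.026,0.097,0,0],[0,0,0,0]],
  ],
)

```text
t: 7.58
tool_pos: [0.5552, -0.1494, 0.0645]
tool_rot: [1.909, -2.489, 0.004]
contact_force: [-5.2, -7.2, 4.4]
opening: 0.0192
```

Call:
step_arm(
  moves=[
    [[0.026,0.097,0,0],[0.026,0.097,0,0],[0,0,0,0]],
  ],
)

```text
t: 7.83
tool_pos: [0.5557, -0.1475, 0.0645]
tool_rot: [1.909, -2.489, 0.003]
contact_force: [-6.6, -7.5, 5.3]
opening: 0.0197
```

Call:
step_arm(
  moves=[
    [[0.026,0.097,0,0],[0.026,0.097,0,0],[0,0,0,0]],
  ],
)

```text
t: 8.08
tool_pos: [0.5562, -0.1455, 0.0645]
tool_rot: [1.909, -2.489, 0.003]
contact_force: [-6.4, -7.0, 5.0]
opening: 0.0195
```

Call:
step_arm(
  moves=[
    [[0.026,0.097,0,0],[0.026,0.097,0,0],[0,0,0,0]],
  ],
)

```text
t: 8.33
tool_pos: [0.5567, -0.1436, 0.0645]
tool_rot: [1.909, -2.489, 0.003]
contact_force: [-6.3, -6.8, 4.5]
opening: 0.0189
```

Call:
step_arm(
  moves=[
    [[0.026,0.097,0,0],[0.026,0.097,0,0],[0,0,0,0]],
  ],
)

```text
t: 8.58
tool_pos: [0.5572, -0.1416, 0.0645]
tool_rot: [1.909, -2.489, 0.003]
contact_force: [-5.4, -7.1, 4.1]
opening: 0.0191
```

Call:
step_arm(
  moves=[
    [[0.026,0.097,0,0],[0.026,0.097,0,0],[0,0,0,0]],
  ],
)

```text
t: 8.83
tool_pos: [0.5577, -0.1397, 0.0645]
tool_rot: [1.909, -2.489, 0.003]
contact_force: [-5.7, -6.7, 5.3]
opening: 0.019
```

```bash
python3 - <<'E'
from h import *
o=readout.get_obs();print(o["tool_pos"],o["contact_force"],o["wrist_torque"])
im=viewer.get_image("top");cv2.imwrite("pics/t2.png",cv2.resize(im[150:280,160:380],None,fx=3,fy=3,interpolation=cv2.INTER_CUBIC))
E
```

```text
[ 0.55769    -0.13969001  0.06453212] [-5.66198174 -6.70217243  5.31268922] [-0.77775894  0.84592202 -0.03433103]
```

View pics/t2.png

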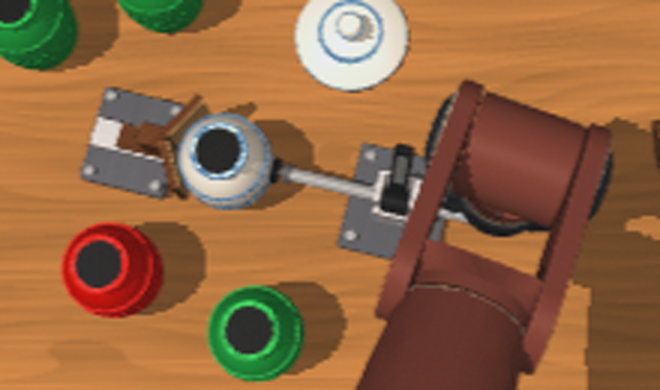

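The jar (225,160) now stands in the mouth of the V saddle, upright, with the pad at its rear. The force is still at its plateau, so I'll carry on in small steps.

Call:
step_arm(
  moves=[
    [[0.026,0.097,0,0],[0.026,0.097,0,0],[0,0,0,0]],
  ],
)

```text
t: 9.13
tool_pos: [0.5582, -0.1378, 0.0645]
tool_rot: [1.909, -2.489, 0.003]
contact_force: [-6.8, -6.0, 4.0]
opening: 0.0194
```

Call:
step_arm(
  moves=[
    [[0.026,0.097,0,0],[0.026,0.097,0,0],[0,0,0,0]],
  ],
)

```text
t: 9.38
tool_pos: [0.5586, -0.1363, 0.0645]
tool_rot: [1.908, -2.488, 0.004]
contact_force: [-6.4, -8.8, 5.2]
opening: 0.0191
```

Call:
step_arm(
  moves=[
    [[0.026,0.097,0,0],[0,0,0,0]],
  ],
)

```text
t: 9.55
tool_pos: [0.5587, -0.1357, 0.0645]
tool_rot: [1.908, -2.488, 0.005]
contact_force: [-6.9, -10.1, 4.1]
opening: 0.0191
```

Call:
step_arm(
  moves=[
    [[0.026,0.097,0,0],[0,0,0,0]],
  ],
)

```text
t: 9.72
tool_pos: [0.5589, -0.1351, 0.0645]
tool_rot: [1.908, -2.487, 0.005]
contact_force: [-6.7, -11.5, 4.6]
opening: 0.0192
```

Call:
step_arm(
  moves=[
    [[0.026,0.097,0,0],[0,0,0,0],[0,0,0,0],[0,0,0,0],[0,0,0,0]],
  ],
)

```text
t: 10.13
tool_pos: [0.5591, -0.1344, 0.0645]
tool_rot: [1.907, -2.487, 0.006]
contact_force: [-8.3, -12.7, 5.5]
opening: 0.0191
```

Call:
step_arm(
  moves=[
    [[-0.026,-0.097,0,0],[-0.026,-0.097,0,0],[0,0,0,0],[0,0,0,0]],
  ],
)

```text
t: 10.47
tool_pos: [0.559, -0.1346, 0.0645]
tool_rot: [1.909, -2.49, 0.002]
contact_force: [-5.7, -6.5, 5.1]
opening: 0.0195
```

Call:
step_arm(
  moves=[
    [[0,0,0,0],[0,0,0,0],[0,0,0,0],[0,0,0,0],[0,0,0,0]],
  ],
  grip=0.4,
)

```text
t: 10.88
tool_pos: [0.56, -0.1322, 0.0641]
tool_rot: [1.912, -2.493, -0.0]
contact_force: [0.8, 0.2, -0.1]
opening: 0.0513
```

```bash
python3 - <<'E'
from h import *
o=readout.get_obs();print(o["t"],o["tool_pos"],o["contact_force"],o["opening"])
im=viewer.get_image("wrist");cv2.imwrite("pics/w3.png",im)
for n,z in dict(stand=0,rod=.045,lever_pivot=.087,lever_tip=.165).items():
  for c in ("wrist","top"):
    if c=="top" and n=="stand": viewer.get_image("top")
    for d in nets.pinpoint(c,n)[:1]:
        print(c,n,round(d["confidence"],2),np.round(d["at"]),np.round(ray(c,d["at"],z),4))
E
```

```text
10.8833 [ 0.55999998 -0.1322112   0.06406954] [ 0.80833901  0.18724869 -0.11800037] 0.05129593387464225
wrist stand 0.56 [138. 219.] [ 0.5793 -0.0511  0.    ]
top stand 0.84 [289. 220.] [ 0.572  -0.0414  0.    ]
wrist rod 0.78 [287. 243.] [ 0.5593 -0.1368  0.045 ]
wrist lever_pivot 0.69 [ 51. 295.] [ 0.5789 -0.0507  0.087 ]
top lever_pivot 0.93 [288. 215.] [ 0.572 -0.039  0.087]
top lever_tip 0.54 [295. 196.] [ 0.6123 -0.0606  0.165 ]
```

View pics/w3.png

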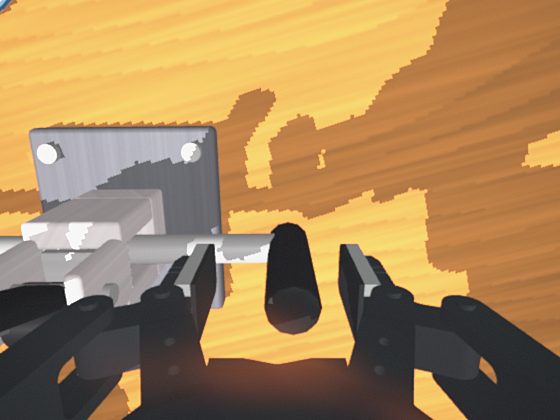

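The knob is released. The rod origin is near (.559,-.137) and the head at (90,250) is clear. Next I'll lift, close the fingers and go round to the +x side of the lever.

Call:
step_arm(
  moves=[
    [[0,0,1.5,0],[0,0,4,0],[0,0,4,0],[0,0,4,0],[0,0,4,0],[2.1,1.6,1,0],[2.1,1.6,0,0],[2.0,1.6,0,0],[2.0,1.6,0,0],[0,0,0,0]],
  ],
)

```text
t: 12.22
tool_pos: [0.6442, -0.0658, 0.2491]
tool_rot: [-1.915, 2.489, 0.001]
contact_force: [-1.3, -0.5, -0.2]
opening: 0.051
```

Call:
step_arm(
  moves=[
    [[0,0,0,0],[0,0,-2,0],[0,0,-2,0],[0,0,-2,0],[0,0,-2,0],[0,0,-2,0],[0,0,0,0],[0,0,0,0]],
  ],
  grip=1,
)

```text
t: 12.88
tool_pos: [0.6405, -0.0689, 0.148]
tool_rot: [1.91, -2.492, -0.004]
contact_force: [0.6, -0.1, 0.2]
opening: 0.0003
```

```bash
python3 - <<'E'
from h import *
o=readout.get_obs();p=o["tool_pos"];print(o["t"],p,o["contact_force"],o["opening"])
d=p[:2]-np.array([.579,-.051]);print("s",d@[.965,-.261],"f",d@[.261,.965])
a=viewer.get_image("wrist");b=viewer.get_image("scene")
cv2.imwrite("pics/w4.png",np.hstack([a[:, :],cv2.resize(b[140:320,200:400],None,fx=2.33,fy=2.33)[:420]])[:, :800] if 0 else np.hstack([cv2.resize(a,(400,300)),cv2.resize(b[140:290,210:410],(400,300))]))
E
```

```text
12.8833 [ 0.64048984 -0.06891518  0.148007  ] [ 0.62235274 -0.05422392  0.16382993] 0.00026415103112242176
s 0.06401356269875147 f -0.0012393019498365672
```

View pics/w4.png

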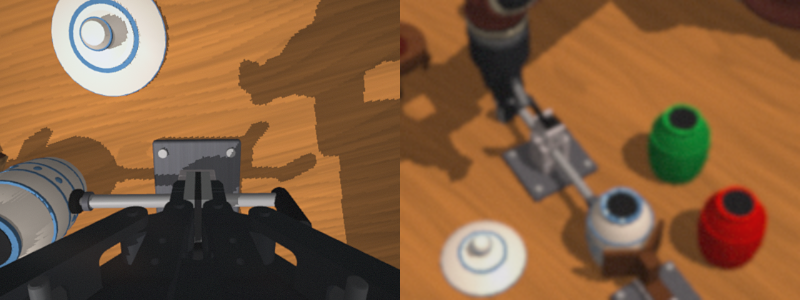

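The pad is on the jar in the wrist view (75,200), and the closed fingers stand on the +x side of the head, in line with the lever.

Call:
step_arm(
  moves=[
    [[-0.94,0.25,0,0],[-0.94,0.25,0,0],[-0.94,0.25,0,0],[-0.94,0.25,0,0],[-0.94,0.25,0.1,0],[-0.94,0.25,0.1,0]],
  ],
)

```text
t: 13.48
tool_pos: [0.5849, -0.0532, 0.1516]
tool_rot: [-1.912, 2.492, -0.002]
contact_force: [3.7, -0.5, -1.1]
opening: 0.0
```

Call:
step_arm(
  moves=[
    [[-0.94,0.25,0.0,0],[-0.85,0.23,-0.3,0],[-0.85,0.23,-0.4,0],[-0.7,0.19,-0.6,0],[-0.7,0.19,-0.6,0]],
  ],
)

```text
t: 13.9
tool_pos: [0.5455, -0.0427, 0.1341]
tool_rot: [-1.911, 2.491, -0.004]
contact_force: [2.3, -1.0, 4.7]
opening: 0.0001
```

Call:
step_arm(
  moves=[
    [[-0.5,0.13,-0.7,0],[-0.5,0.13,-0.7,0],[-0.3,0.08,-0.8,0],[-0.3,0.08,-0.8,0],[-0.1,0.03,-0.8,0],[0,0,-0.5,0],[0,0,0,0]],
  ],
)

```text
t: 14.48
tool_pos: [0.5275, -0.0378, 0.0885]
tool_rot: [1.911, -2.491, -0.003]
contact_force: [0.2, 0.0, 0.2]
opening: 0.0005
```

Call:
step_arm(
  moves=[
    [[0,0,2,0],[0,0,4,0],[0,0,4,0],[-2,-2,4,0],[-3,-2.5,0,0],[-3,-2.5,0,0],[0,0,0,0],[0,0,0,0]],
  ],
)

```text
t: 15.15
tool_pos: [0.4504, -0.106, 0.223]
tool_rot: [-1.908, 2.495, -0.0]
contact_force: [-0.5, 0.7, 0.3]
opening: 0.0001
```

```bash
python3 - <<'E'
from h import *
o=readout.get_obs();print(o["t"],o["tool_pos"],o["contact_force"])
a=viewer.get_image("wrist");b=viewer.get_image("top")
for c in ("wrist","top"):
  for n,z in dict(lever_tip=.08,lever_pivot=.087,jar_center=.046,rod=.045,porcelain_lid=0,snuff_bottle=0,carved_stand=0).items():
    for d in nets.pinpoint(c,n)[:3 if n=="jar_center" else 1]: print(c,n,round(d["confidence"],2),np.round(d["at"]),np.round(ray(c,d["at"],z),4))
cv2.imwrite("pics/e1.png",np.hstack([cv2.resize(a,(400,300)),cv2.resize(b[140:290,160:360],(400,300),interpolation=cv2.INTER_CUBIC)]))
E
```

```text
15.15 [ 0.45037982 -0.10600086  0.22302204] [-0.54679875  0.74224962  0.26171537]
wrist lever_tip 0.75 [168. 152.] [ 0.4999 -0.0288  0.08  ]
wrist lever_pivot 0.73 [154.  38.] [ 0.5794 -0.0484  0.087 ]
wrist rod 0.67 [276.  44.] [ 0.5584 -0.1315  0.045 ]
wrist snuff_bottle 0.81 [529. 126.] [ 0.4268 -0.3562  0.    ]
wrist carved_stand 0.35 [13. 49.] [0.624  0.1059 0.    ]
top lever_tip 0.71 [285. 240.] [ 0.5031 -0.029   0.08  ]
top lever_pivot 0.57 [291. 215.] [ 0.5739 -0.0469  0.087 ]
top jar_center 0.96 [237. 206.] [0.6082 0.1126 0.046 ]
top jar_center 0.73 [170. 158.] [0.7628 0.318  0.046 ]
top jar_center 0.71 [213. 148.] [0.7912 0.1887 0.046 ]
top rod 0.56 [322. 227.] [ 0.5435 -0.1376  0.045 ]
top snuff_bottle 0.84 [397. 270.] [ 0.4192 -0.3582  0.    ]
top carved_stand 0.95 [391. 202.] [ 0.6241 -0.3546  0.    ]
```

View pics/e1.png

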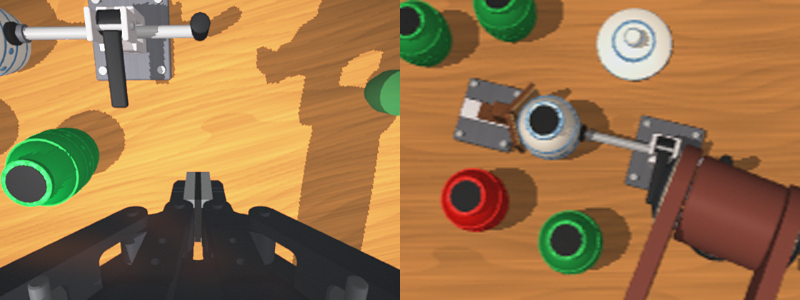

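The lever now lies over to the -x side (wrist (118,80); 80 mm measured from pivot to tip). The fingers went down to z = 88.5 mm above it with no contact, which puts the lever past 1.95 rad. The jar is upright in the V with the pad against it, so I'll hand the job in.

```bash
python3 -c "
from h import *
print(ctrl.finish_job())"
```

```text
the job is handed in; nothing more can be done
None
```

The jar is pressed into the V saddle, the cam lever is flipped over, and I handed the job in at about 15 s. The hand-in reports no verdict, so the result is judged only by the checks below.

**Push:** I pinched the knob and slid the rod forward. Drag alone was about 4.8 N. The force held at about 8.4 N while the jar slid, then climbed to about 14.4 N once it met the saddle, so I estimate the pad pressed at about 9.6 N. I held it there and then let go. After that only the drag holds the open rod, so the pad force should have settled near 4–5 N.

**Lever:** I swept the lever over with closed fingers and it snapped shut. The fingers then came down to 88.5 mm at that spot with no contact, so the lever must be past about 1.95 rad. The wrist picture shows it lying flat on the -x side.

**Final pictures:**
- **Jar and pad:** the jar is upright in the saddle with the pad against it, and the robot is clear of everything.
- **Bystanders:** the snuff bottle and carved stand were found within about 1 cm of their first positions. The network did not find the lid in the last pictures, but it shows in the view where it was.

**Not checked or disagreeing:**
- The final pad and saddle forces could not be measured directly. I infer them from the drag and sliding forces.
- The top camera placed the stand about 1 cm off from the wrist camera. I used the wrist values, and they held up in contact.
- One low-confidence wrist detection of the carved stand (0.35) was plainly false.

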